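# Seat a battery in the checking jig and hold the feeler button at gauge height

## Task

Push the flat phone battery square and flush into the corner of the checking jig's two fences, so that it touches both the long and the short fence, its orange tail pointing away from the short one. Then press the jig's spring-loaded button down until its top is level with the top of the fixed gauge post behind it, so that the feeler pins bear on the battery, and keep holding it there: the program finishes while still holding the button down. Leave the loupe, the side cutters and the round tin where they are.

Things in the scene. Friction and masses are not known exactly. Their poses are not given: they have to be found in the camera images.
- test_jig: Battery thickness-check jig fixed to the bench: two aluminium fence bars, 12 mm wide, 14 mm high, meeting at a right angle. Origin: their inner corner at bench level. x points away from the robot, square to the long fence (face x = 0, y from 0 to 118 mm); y runs left along it; z up. The short fence's face is y = 0, x from 0 to -58 mm. The battery lies on the bare bench and goes at x < 0, y > 0.
- cell: Flat black phone battery, 98 x 38 x 9 mm, 42 g. Origin: underside, mid width; x along its length, z up. Solid from x = -49 to +41 mm, y = -19 to +19 mm (past +41 only a thin orange tail, too thin to push on). It starts within 25 degrees of its seated heading: end x = -49 mm against the short fence, side y = -19 mm against the long fence, its x along the jig's +y.
- button_top (a point): Centre of the top of the black round push button, 27 mm diameter, 8 mm thick; 62 mm above the bench when released, moves straight down. Its axis is at x = -16, y = 22 mm in the jig's frame. It rides on a dark steel arm over the corner (top 38, underside 28 mm above the bench; x from -27 mm back to a column behind the long fence, x = 42 mm; y from 0 to 44 mm).
- pin_tips (a point): Midpoint between the tips of the two brass feeler pins, 10 mm apart, that hang below the arm under the button; 14 mm above the bench when released (the battery slides under them). They go down with the button and are sprung.
- gauge_top (a point): Centre of the top of the fixed steel gauge post, 10 mm diameter, standing on the column 44 mm behind the button; 52 mm above the bench, i.e. the height of the button's top after 10 mm of travel.
- plunger (a joint): Travel of the button in m: 0 released, 0.010 level with the gauge post, 0.016 bottomed. The spring pushes back with about 3.5 N at the start of travel and 7 N at 10 mm; from about 6 mm on, the sprung pins touch a seated battery and add some 1 to 3 N. It springs back when let go.
- loupe: Black eye loupe standing on the bench, 39 mm diameter, 38 mm high; bystander. Origin: centre of its underside.
- cutters: Side cutters with red handles, 123 x 36 x 11 mm, lying behind the long fence; bystander. Origin: middle of the underside.
- tin: Round white tin, 70 mm diameter, 20 mm high; bystander. Origin: centre of its underside.
Not all that is in view belongs to the job. There is more than one size of the cell; the one meant has the size given above.

How it is judged (in metres and radians):
On the way, in this order (a step that is already met when the one before it is completed fails the run):
1. the battery lies flat, square and flush in the fence corner, the button still released (x of cell in the frame of test_jig between -0.022 and -0.016 m and y of cell in the frame of test_jig between 0.046 and 0.052 m and angle between the x axis of cell and the y axis of test_jig, either way round below 0.04 rad and z of cell in the frame of test_jig below 0.003 m and angle between cell's own z axis and vertical below 0.05 rad and value of joint plunger below 0.003 m), for 0.2 s.
2. the button is held level with the gauge post, pins on the battery (x of cell in the frame of test_jig between -0.022 and -0.016 m and y of cell in the frame of test_jig between 0.046 and 0.052 m and angle between the x axis of cell and the y axis of test_jig, either way round below 0.04 rad and z of cell in the frame of test_jig below 0.003 m and angle between cell's own z axis and vertical below 0.05 rad and value of joint plunger between 0.007 and 0.013 m and velocity of joint plunger between -0.01 and 0.01 m/s and contact force between plunger and cell above 0.5 N and contact force between any of the fingers, the arm and plunger above 2 N), for 1 s.
At the end, for the whole second after the job is handed in: The battery lies flat, within 3 mm of both fences and square to them within 0.04 rad; the robot holds the button 7 to 13 mm down (top within 3 mm of the gauge post's level, pushed with more than 2 N), steady, with the pins bearing on the battery; and it goes on holding at the end (all of step 2); the arm keeps its last pose, push and grip.
It fails at once if the loupe, the side cutters or the tin shifted by more than 15 mm (distance of any of loupe, cutters, tin from where it was at the start of the episode above 0.015 m).
It also fails if it takes over 64 s, if anything falls off the work surface, if the arm or the gripper's body presses on something with over 40 N, if the wrist force passes 120 N, or if a joint passes its speed limit or range.

## Robot

A 7-joint arm with a two-finger parallel gripper is mounted at the origin on a cart in front of the work surface, level with it; the furniture and walls round the work are solid. World frame = base frame: x ahead of the robot, y to its left, z up, the work surface at z = 0. Lengths are in mm, angles in degrees, forces in N, time in s.
With the tool pointing down it reaches from about 400 to 900 mm from the base axis. Payload 5.5 kg.
Tool frame: the origin (TCP) lies midway between the tips of the shut fingers; the grasp point (between the pads) lies 19 mm behind it; z points along the fingers, y is the line along which they close (so a half turn about z gives the same grasp; the last joint's range is limited). The gripper opens to 92 mm and grips with 3 to 60 N. Pads are 19 mm wide; open, the fingers measure 130 mm over their backs; the gripper's body (75 mm by 190 mm) begins 47 mm behind the grasp point.
Start: joints at [88.419, 28.699, -24.465, 88.831, 12.651, 65.22, -12.049], TCP at [186.401, -622.699, 226.729] pointing down, gripper open.
Joint ranges: [-164.97, 164.97], [-17.58, 116.51], [-87.97, 89.64], [11.32, 138.91], [-80.73, 260.73], [10.89, 115.49], [-147.41, 147.41]. Speed limits (degrees/s): [147.25, 147.25, 180, 180, 180, 180, 180].

## Interface

Orientations are given as [roll, pitch, yaw] about the fixed x, y, z axes, in that order (R = Rz(yaw) Ry(pitch) Rx(roll)).
In Python, from rig import manip gives the robot as it stands.
- The arm moves only by the tool drive_tool, never from a script. Its argument "moves" is a list that holds one entry, the list of rows, each a list of 5 numbers: the opening, from 0 (shut) to 1 (fully open), then the shift along the tool's x, y, z in cm, then the turn about the tool's z in rad. A call has 1 to 5 rows; each row is the pose to reach, as a shift and turn from the pose commanded when the call began, along the tool's axes at that moment; what a row does not reach only later rows make up. A row lasts 1/8 s, in which the tool goes at most 62.5 mm and 10.7 degrees, less where a joint would pass 70% of its speed; a pose out of reach is approached as far as the arm can. A call with a gripper value outside its range is refused whole. The fingers move at their own pace and stop on an object; the grip force is fixed at half the most. Time passes only in rows, so rows that repeat a pose let the fingers close. It gives the time, the measured TCP pose, the force, the opening and the grip force at its end, in the units of the state.
- manip.get_obs(): the state, without advancing time (a new reading comes with each control period).
- manip.snapshot(name): name is "side" or "top"; returns (picture, depth): 480x640x3 uint8, red, green, blue; 480x640 float32, mm along the optical axis (not along the pixel's ray), 0 where there is no reading.
- manip.camera_info(name): a dict with "fx", "fy", "cx", "cy" (pixels), "dist" ([k1, k2, p1, p2, k3] as OpenCV has them; the pictures are not rectified), "R" (3x3) and "t" (3): a world point X has camera coordinates R X + t. Camera axes: x right, y down, z forward; pixel columns grow to the right and rows downward; lengths in mm; the calibration is good to about 2 mm. A picture is of the moment at which its call begins. camera_info takes no time and is no camera call.
- manip.hand_in(): hands the job in; it is judged then, once.
The state is a dict: "clock": time; "joint_positions": joint angles; "qvel": joint speeds; "effort": joint torques, N m; "eef_pos": TCP position; "orientation": TCP orientation; "contact_force": force on the tool from outside, world axes, zero at the start; "wrist_torque": the same for the moment, N m; "grip_width": finger opening in mm; "finger_force": force on a finger pad.
Only numpy, scipy, OpenCV 4.12 (cv2) and the standard library are available. Lean on these libraries where they do the work, as an engineer would, in place of code of your own. Each camera call takes 0.05 s, during which the arm holds its last target. There are 200 camera calls.

## Working session

There is one attempt and no reset: what is moved stays moved. The work goes in short steps, Python scripts to look and compute and a tool call to move; the robot and the scene stay as the last step left them, time stands still between calls to the robot, and variables do not carry over. Pictures are saved under pics/ and viewed, at most 10 in all, crops included, and the job is handed in when it is done.

Besides the shell and the picture viewer there is one more tool, called after "Call:" by a JSON object that holds its "name" and its "arguments". drive_tool: Moves the arm, as the interface text tells. Its arguments: {"type":"object","properties":{"moves":{"type":"array"}},"required":["moves"]}

```bash
mkdir -p pics; ls
cat > h.py <<'E'
from rig import manip
import numpy as np, cv2
def cam(n):
    c=manip.camera_info(n); K=np.array([[c['fx'],0,c['cx']],[0,c['fy'],c['cy']],[0,0,1.]])
    return K,np.array(c['dist'],float),np.array(c['R'],float),np.array(c['t'],float)
def ray(n,uv,z):
    K,d,R,t=cam(n); p=cv2.undistortPoints(np.array(uv,float).reshape(-1,1,2),K,d).reshape(-1,2)
    D=np.c_[p,np.ones(len(p))]@R; C=-R.T@t
    return C+D*((z-C[2])/D[:,2])[:,None]
def proj(n,X):
    K,d,R,t=cam(n); return cv2.projectPoints(np.array(X,float).reshape(-1,3),cv2.Rodrigues(R)[0],t,K,d)[0].reshape(-1,2)
def snap(n,f):
    im,dep=manip.snapshot(n); cv2.imwrite('pics/'+f+'.png',im[:,:,::-1]); np.save('pics/'+f+'.npy',dep); return im,dep
E
python3 - <<'E'
from h import *
a,_=snap('top','top0'); b,_=snap('side','side0')
o=manip.get_obs(); print({k:np.round(v,2) for k,v in o.items()})
for n in('top','side'):
    K,d,R,t=cam(n); print(n,K[0,0],-R.T@t,R[2])
E
```

```text
pics
{'clock': np.float64(0.1), 'joint_positions': array([ 88.42,  28.75, -24.45,  88.88,  12.65,  65.22, -12.05]), 'qvel': array([ 0.05, -0.2 ,  0.03, -0.14,  0.03, -0.08,  0.06]), 'effort': array([-1.000e-02, -5.679e+01, -5.840e+00, -2.799e+01, -7.000e-02,
        2.000e-02,  0.000e+00]), 'eef_pos': array([ 186.15, -622.13,  225.76]), 'orientation': array([-179.9 ,   -0.  ,   16.67]), 'contact_force': array([-0.12, -0.24, -0.42]), 'wrist_torque': array([0.  , 0.04, 0.02]), 'finger_force': np.float64(0.0), 'grip_width': np.float64(91.66)}
top 470.173611923774 [ 404.75271784 -134.25098216  908.4098664 ] [ 0.15057061  0.03043913 -0.98813053]
side 601.9796290272222 [  64.73027275 -324.26236075  790.14721317] [ 0.53642048  0.22733896 -0.81275462]
```

View pics/top0.png

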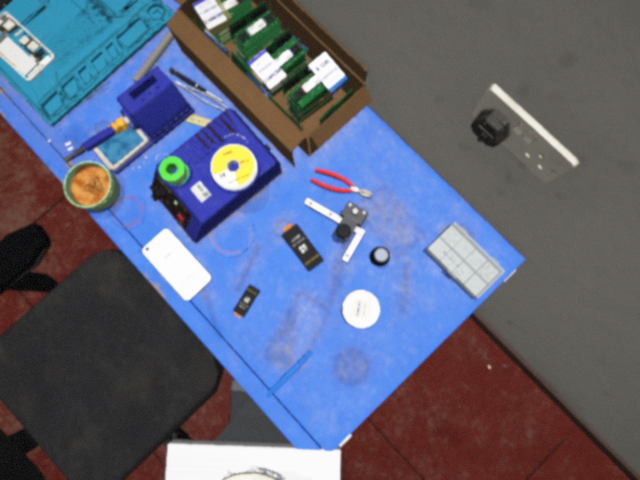

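View pics/side0.png

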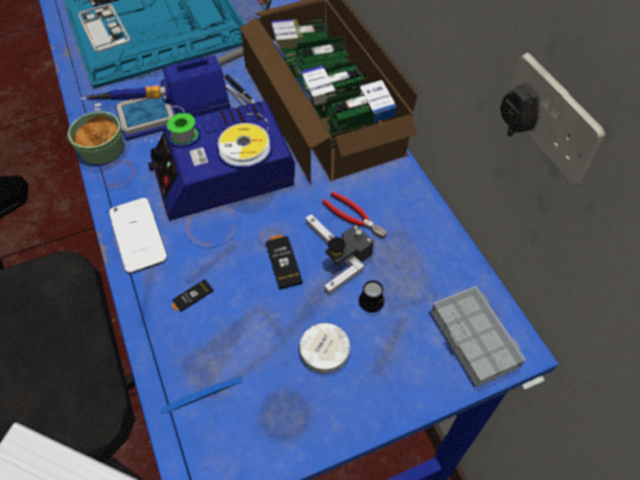

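The top view shows the jig at about (345,228), the big cell at (302,246), the small decoy at (246,301), the loupe at (380,256), the tin at (361,309) and the cutters at (340,184). Next I'll segment the cell and fences numerically and make an enlarged crop.

Run:
```python
from h import *
for n,(x0,y0,x1,y1) in {'top':(270,150,410,290),'side':(250,180,400,330)}.items():
    im=cv2.imread(f'pics/{n}0.png'); c=im[y0:y1,x0:x1]
    globals()[n]=cv2.resize(c,(400,400),interpolation=cv2.INTER_CUBIC)
    hsv=cv2.cvtColor(im,cv2.COLOR_BGR2HSV); S,V=hsv[...,1],hsv[...,2]
    box=np.zeros(V.shape,bool); box[y0:y1,x0:x1]=1
    for nm,m,z in(('dark',(V<95),9),('white',(V>165)&(S<70),14)):
        m=(m&box).astype(np.uint8)
        for q in cv2.findContours(m,cv2.RETR_EXTERNAL,cv2.CHAIN_APPROX_NONE)[0]:
            if cv2.contourArea(q)<40: continue
            P=ray(n,q.reshape(-1,2),z)[:,:2].astype(np.float32)
            r=cv2.minAreaRect(P); print(n,nm,np.round(q.reshape(-1,2).mean(0)),'ctr',np.round(r[0],1),'size',np.round(r[1],1),'ang',round(r[2],1)); print('   box',np.round(cv2.boxPoints(r)).tolist())
cv2.imwrite('pics/crop.png',np.hstack([top,side]))
```

```text
top dark [377. 258.] ctr [ 501.4 -222.2] size [33.7 24.6] ang 45.7
   box [[481.0, -226.0], [498.0, -243.0], [522.0, -219.0], [504.0, -202.0]]
top dark [304. 250.] ctr [519.5 -77.1] size [86.2 33.8] ang 38.5
   box [[475.0, -91.0], [496.0, -117.0], [564.0, -64.0], [543.0, -37.0]]
top dark [343. 231.] ctr [ 552.5 -156.1] size [26.9 31.6] ang 64.8
   box [[533.0, -162.0], [561.0, -175.0], [573.0, -151.0], [544.0, -137.0]]
top dark [274. 171.] ctr [669.  -16.8] size [18.8 35.7] ang 47.7
   box [[649.0, -12.0], [676.0, -36.0], [688.0, -22.0], [662.0, 2.0]]
top dark [288. 155.] ctr [704.8 -44.9] size [40.6 15.7] ang 45.7
   box [[685.0, -54.0], [696.0, -65.0], [725.0, -36.0], [713.0, -25.0]]
top white [381. 255.] ctr [ 508.2 -228.8] size [21.1 22.8] ang 1.4
   box [[497.0, -218.0], [498.0, -241.0], [519.0, -240.0], [518.0, -217.0]]
top white [353. 243.] ctr [ 526.8 -174.2] size [20.6 72.7] ang 64.8
   box [[490.0, -168.0], [555.0, -199.0], [564.0, -180.0], [498.0, -149.0]]
top white [323. 210.] ctr [ 591.8 -115.6] size [80.4 15. ] ang 61.3
   box [[566.0, -147.0], [579.0, -154.0], [618.0,
[... 609 characters left out ...]
54. 222.] ctr [ 630.8 -151.9] size [118.6  11.4] ang 79.0
   box [[614.0, -209.0], [625.0, -211.0], [648.0, -95.0], [637.0, -93.0]]
side dark [269. 186.] ctr [644.7  -1.2] size [37.6 74.1] ang 21.5
   box [[614.0, 26.0], [641.0, -43.0], [676.0, -29.0], [649.0, 40.0]]
side white [324. 327.] ctr [ 434.9 -181.3] size [ 9.6 47.2] ang 21.8
   box [[422.0, -161.0], [439.0, -205.0], [448.0, -201.0], [431.0, -158.0]]
side white [344. 274.] ctr [ 526.1 -176.8] size [18.7 69.4] ang 67.6
   box [[490.0, -172.0], [555.0, -199.0], [562.0, -181.0], [498.0, -155.0]]
side white [319. 226.] ctr [ 597.7 -107.2] size [55.3 11.8] ang 62.1
   box [[580.0, -129.0], [590.0, -134.0], [616.0, -86.0], [605.0, -80.0]]
```

View pics/crop.png

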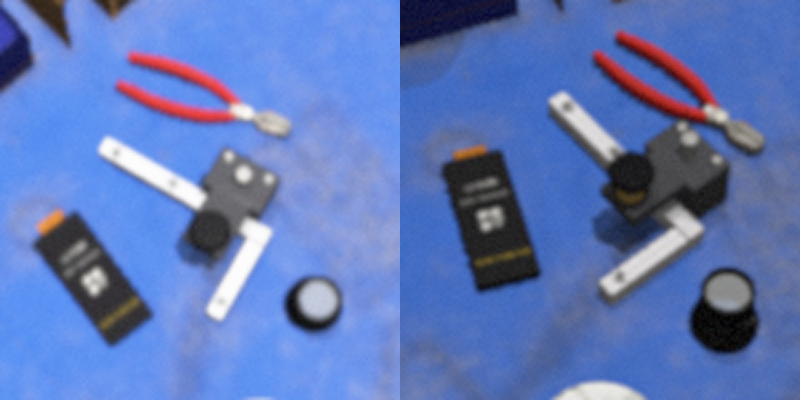

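The enlarged crop shows the jig's fence ends, outer corner, button and gauge clearly. The cell's orange tail points up-left, away from the short fence side, so the heading is already right way round. I'll do a rigid fit of the jig from these points.

Run:
```python
from h import *
top={(-16,22,62):(209,230),(28,22,52):(244,174),(12,-12,14):(271,232),(-58,0,14):(207,313),(-58,-12,14):(224,320),(0,118,14):(99,149),(12,118,14):(109,138)}
side={(-16,22,62):(631,169),(28,22,52):(690,138),(12,-12,14):(702,231),(-58,0,14):(600,286),(-58,-12,14):(612,297),(0,118,14):(549,98),(12,118,14):(562,93)}
J=[];W=[];T=[]
for n,D,x0,y0,s,off in(('top',top,270,150,.35,0),('side',side,250,180,.375,400)):
    for k,(u,v) in D.items():
        J.append(k[:2]);T.append(n);W.append(ray(n,[(x0+(u-off)*s,y0+v*s)],k[2])[0,:2])
J=np.array(J,float);W=np.array(W)
a,b=J-J.mean(0),W-W.mean(0)
th=np.arctan2((a[:,0]*b[:,1]-a[:,1]*b[:,0]).sum(),(a*b).sum())
R=np.array([[np.cos(th),-np.sin(th)],[np.sin(th),np.cos(th)]]);o=W.mean(0)-R@J.mean(0)
print('yaw',np.degrees(th),'O',o)
for n,j,w in zip(T,J,W):print(n,j,np.round(w,1),'res jig',np.round(R.T@(w-o)-j,1))
c=np.array([518.2,-78.5]);print('cell centre in jig',R.T@(c-o))
for j in[(-16,22),(-45,55),(-45,72)]:print(j,o+R@np.array(j,float))
```

```text
yaw -28.8813128326053 O [ 547.940157   -183.68883753]
top [-16.  22.] [ 544.9 -154.7] res jig [-0.7  1.9]
top [28. 22.] [ 583.9 -176.9] res jig [0.2 1.3]
top [ 12. -12.] [ 552.5 -197.6] res jig [-1.3  2. ]
top [-58.   0.] [ 496.6 -155.6] res jig [-0.5 -0.2]
top [-58. -12.] [ 492.2 -167.1] res jig [ 1.2 -0.3]
top [  0. 118.] [607.  -79.9] res jig [1.6 1.4]
top [ 12. 118.] [614.8 -86.4] res jig [-0.4 -0.5]
side [-16.  22.] [ 544.7 -157.1] res jig [ 0.3 -0.2]
side [28. 22.] [ 583.7 -178.3] res jig [0.7 0. ]
side [ 12. -12.] [ 550.9 -199.3] res jig [-1.9 -0.3]
side [-58.   0.] [ 495.2 -158.3] res jig [-0.4 -3.3]
side [-58. -12.] [ 491.1 -167.2] res jig [ 0.2 -1. ]
side [  0. 118.] [607.2 -80.9] res jig [2.2 0.6]
side [ 12. 118.] [613.6 -86.8] res jig [-1.3 -1.4]
cell centre in jig [-76.84701314  77.74126993]
(-16, 22) [ 544.55613343 -156.69720208]
(-45, 55) [ 535.10198755 -113.79476479]
(-45, 72) [543.31293353 -98.90918901]
```

Call:
{"name": "drive_tool", "arguments": {"moves": [[[0.7, 4.5, -3.9, 0, -0.05], [0.7, 9, -7.9, 0, -0.1], [0.7, 13.5, -11.8, 0, -0.15], [0.7, 18, -15.7, 0, -0.2], [0.7, 22.5, -19.6, 0, -0.25]]]}}

```text
clock: 0.72
eef_pos: [346.4, -368.5, 226.6]
orientation: [-180.0, 0.0, 31.1]
contact_force: [0.5, 0.1, -0.4]
grip_width: 64.3
finger_force: 0.0
```

Call:
{"name": "drive_tool", "arguments": {"moves": [[[0.7, 5.3, -2.7, 0, -0.03], [0.7, 10.6, -5.4, 0, -0.06], [0.7, 16, -8.1, 0, -0.1], [0.7, 21.3, -10.8, 0, -0.13], [0.7, 26.6, -13.5, 0, -0.13]]]}}

```text
clock: 1.35
eef_pos: [504.8, -116.3, 226.6]
orientation: [180.0, 0.0, 38.4]
contact_force: [0.2, 0.3, 0.6]
grip_width: 64.0
finger_force: 0.0
```

```bash
cat >> h.py <<'E'
O=np.array([547.9,-183.7]); TH=-28.9
def st():
    o=manip.get_obs(); p=o['eef_pos']; y=o['orientation'][2]
    a=np.radians(TH); j=np.array([[np.cos(a),np.sin(a)],[-np.sin(a),np.cos(a)]])@(p[:2]-O)
    print('t',round(float(o['clock']),2),'p',np.round(p,1),'yaw',round(float(y),1),'jig',np.round(j,1),'F',np.round(o['contact_force'],1),'q',np.round(o['joint_positions'],0),'w',round(float(o['grip_width']),1))
    return p,y
def go(x,y,z,yaw):
    p,w=st(); a=np.radians(w); d=np.array([x,y])-p[:2]
    print('tool cm',np.round([(d@[np.cos(a),np.sin(a)])/10,(d@[np.sin(a),-np.cos(a)])/10,(p[2]-z)/10],2),'turn',round(float(np.radians(w-yaw)),3))
def goj(jx,jy,z,yaw):
    a=np.radians(TH); go(*(O+np.array([[np.cos(a),-np.sin(a)],[np.sin(a),np.cos(a)]])@np.array([jx,jy],float)),z,yaw)
E
python3 -c "
from h import *
go(539.4,-61.7,60,38.4)"
```

```text
t 1.35 p [ 504.8 -116.3  226.6] yaw 38.4 jig [-70.3  38.2] F [0.2 0.3 0.6] q [ 47.  18. -45. 107.  15.  60. -55.] w 64.0
tool cm [ 6.1  -2.12 16.66] turn 0.0
```

Call:
{"name": "drive_tool", "arguments": {"moves": [[[0.7, 3, -1, 3, 0], [0.7, 6.1, -2.1, 7, 0], [0.7, 6.1, -2.1, 12, 0], [0.7, 6.1, -2.1, 16.6, 0], [0.7, 6.1, -2.1, 19.6, 0]]]}}

```text
clock: 1.98
eef_pos: [537.3, -63.1, 28.0]
orientation: [-179.9, 0.1, 38.5]
contact_force: [-0.4, 0.0, 0.6]
grip_width: 63.9
finger_force: 0.0
```

```bash
python3 -c "
from h import *
go(539.4,-61.7,3,38.4)
L=[]
for n in('top','side'):
    im,_=snap(n,n+'1'); u=np.round(proj(n,[539,-62,20])[0]).astype(int); c=im[u[1]-80:u[1]+80,u[0]-80:u[0]+80,::-1]; L.append(cv2.resize(c,(400,400),interpolation=cv2.INTER_CUBIC))
cv2.imwrite('pics/c1.png',np.hstack(L))"
```

```text
t 1.98 p [537.3 -63.1  28. ] yaw 38.5 jig [-67.6 100.5] F [-0.4  0.   0.6] q [ 32.  37. -35. 112.  32.  41. -74.] w 63.9
tool cm [0.25 0.02 2.5 ] turn 0.001
```

View pics/c1.png

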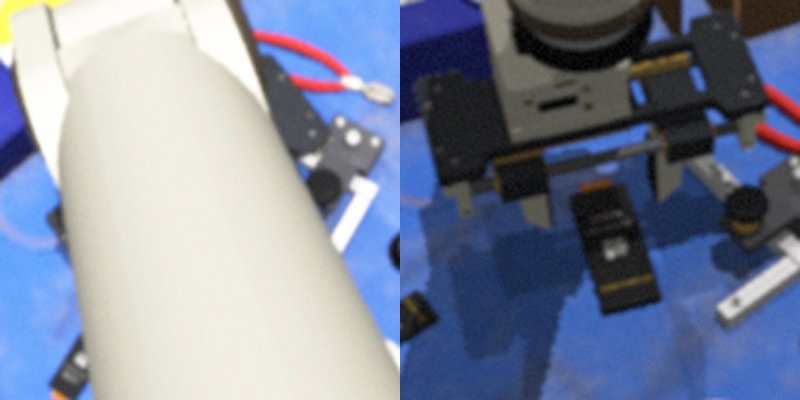

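The side view shows the fingers straddling the cell near its tail end, with the fingers clear of the jig. I'll lower and grip.

Call:
{"name": "drive_tool", "arguments": {"moves": [[[0.7, 0.1, 0, 1.5, 0], [0.7, 0.1, 0, 2.5, 0], [0.7, 0.1, 0, 2.5, 0]]]}}

```text
clock: 2.45
eef_pos: [539.6, -62.9, 5.6]
orientation: [-180.0, 0.0, 38.4]
contact_force: [0.4, 0.5, 0.3]
grip_width: 64.4
finger_force: 0.0
```

Call:
{"name": "drive_tool", "arguments": {"moves": [[[0.7, 0, 0, 0.3, 0], [0.3, 0, 0, 0.3, 0], [0.3, 0, 0, 0.3, 0], [0.3, 0, 0, 0.3, 0], [0.3, 0, 0, 0.3, 0]]]}}

```text
clock: 3.08
eef_pos: [540.0, -62.8, 2.9]
orientation: [180.0, -0.0, 38.4]
contact_force: [-0.7, -0.1, 2.2]
grip_width: 37.4
finger_force: 30.0
```

```bash
python3 -c "
from h import *
goj(-48,85,3,61.1)"
```

```text
t 3.08 p [540.  -62.8   2.9] yaw 38.4 jig [-65.4 102. ] F [-0.7 -0.1  2.2] q [ 30.  39. -33. 112.  34.  39. -76.] w 37.4
tool cm [-0.9   2.26 -0.01] turn -0.396
```

Call:
{"name": "drive_tool", "arguments": {"moves": [[[0.3, -0.2, 0.5, 0, -0.1], [0.3, -0.4, 1.1, 0, -0.2], [0.3, -0.6, 1.7, 0, -0.3], [0.3, -0.9, 2.3, 0, -0.396], [0.3, -0.9, 2.3, 0, -0.396]]]}}

```text
clock: 3.7
eef_pos: [547.5, -87.0, 2.9]
orientation: [180.0, -0.0, 61.0]
contact_force: [0.3, -0.6, 1.5]
grip_width: 37.3
finger_force: 30.0
```

```bash
python3 -c "
from h import *
goj(-48,74,3,61.1)
im,_=snap('side','s2'); u=np.round(proj('side',[540,-110,20])[0]).astype(int); c=im[u[1]-75:u[1]+75,u[0]-100:u[0]+100,::-1]
cv2.imwrite('pics/c2.png',cv2.resize(c,(800,600),interpolation=cv2.INTER_CUBIC))"
```

```text
t 3.7 p [547.5 -87.    2.9] yaw 61.0 jig [-47.1  84.5] F [ 0.3 -0.6  1.5] q [ 36.  42. -38. 110.  39.  42. -54.] w 37.3
tool cm [-1.05 -0.09 -0.01] turn -0.001
```

View pics/c2.png

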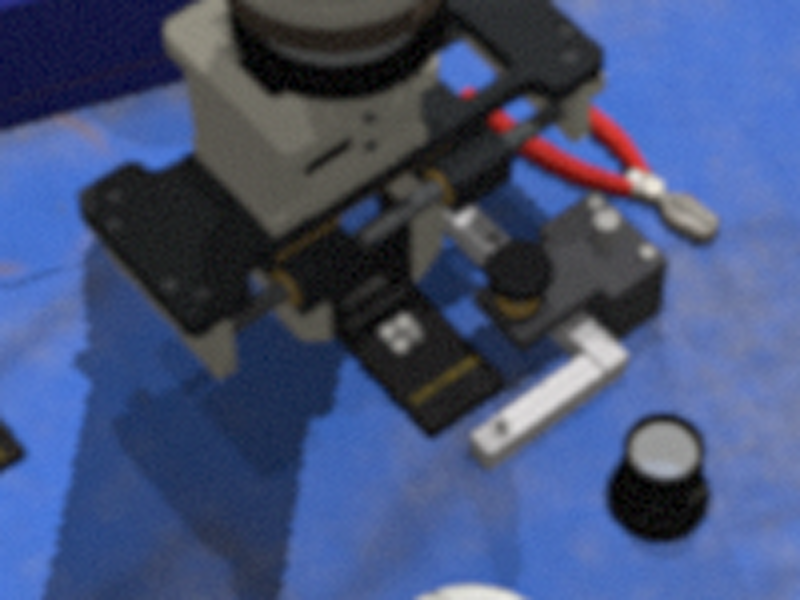

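The cell is gripped and aligned with the jig, with its short end about 12 mm from the short fence. I'll push it along to the short fence.

Call:
{"name": "drive_tool", "arguments": {"moves": [[[0.3, -0.4, 0, 0, 0], [0.3, -0.8, 0, 0, 0], [0.3, -1.0, 0, 0, 0], [0.3, -1.1, 0, 0, 0], [0.3, -1.2, 0, 0, 0]]]}}

```text
clock: 4.38
eef_pos: [541.6, -96.6, 2.9]
orientation: [180.0, -0.0, 61.1]
contact_force: [0.4, 2.7, 2.6]
grip_width: 37.2
finger_force: 30.0
```

```bash
python3 -c "
from h import *
st()"
```

```text
t 4.38 p [541.6 -96.6   2.9] yaw 61.1 jig [-47.7  73.2] F [0.4 2.7 2.6] q [ 37.  42. -38. 111.  39.  41. -53.] w 37.2
```

Call:
{"name": "drive_tool", "arguments": {"moves": [[[0.3, -0.1, 0, 0, 0], [0.3, -0.2, 0, 0, 0], [0.3, -0.3, 0, 0, 0], [0.3, -0.3, 0, 0, 0]]]}}

```text
clock: 4.88
eef_pos: [541.0, -97.1, 2.9]
orientation: [180.0, -0.2, 61.2]
contact_force: [3.0, 6.0, 1.3]
grip_width: 37.3
finger_force: 30.0
```

```bash
python3 -c "
from h import *
st()"
```

```text
t 4.88 p [541.  -97.1   2.9] yaw 61.2 jig [-47.9  72.4] F [3.  6.  1.3] q [ 37.  42. -39. 111.  39.  41. -53.] w 37.3
```

Call:
{"name": "drive_tool", "arguments": {"moves": [[[0.48, 0.1, 0, 0, 0], [0.48, 0.1, 0, 0, 0], [0.48, 0.1, 0, -1, 0], [0.48, 0.1, 0, -5, 0], [0.48, 0.1, 0, -9, 0]]]}}

```text
clock: 5.5
eef_pos: [539.6, -99.0, 93.9]
orientation: [-179.9, 0.0, 61.1]
contact_force: [1.3, 0.5, 0.3]
grip_width: 44.2
finger_force: 0.0
```

```bash
python3 -c "
from h import *
st()
goj(-85,47,95,-28.9); goj(-85,47,95,-28.9+180)"
```

```text
t 5.5 p [539.6 -99.   93.9] yaw 61.1 jig [-48.2  70.2] F [1.3 0.5 0.3] q [ 42.  34. -45. 109.  31.  50. -47.] w 44.2
t 5.5 p [539.6 -99.   93.9] yaw 61.1 jig [-48.2  70.2] F [1.3 0.5 0.3] q [ 42.  34. -45. 109.  31.  50. -47.] w 44.2
tool cm [-2.32 -3.68 -0.11] turn 1.571
t 5.5 p [539.6 -99.   93.9] yaw 61.1 jig [-48.2  70.2] F [1.3 0.5 0.3] q [ 42.  34. -45. 109.  31.  50. -47.] w 44.2
tool cm [-2.32 -3.68 -0.11] turn -1.571
```

Call:
{"name": "drive_tool", "arguments": {"moves": [[[0, -0.5, -1, 0, -0.17], [0, -1, -2, 0, -0.34], [0, -1.5, -2.6, 0, -0.51], [0, -2, -3.3, 0, -0.68], [0, -2.3, -3.7, 0, -0.85]]]}}

```text
clock: 6.12
eef_pos: [496.0, -101.7, 93.2]
orientation: [-179.9, 0.1, 110.1]
contact_force: [0.4, 0.7, -0.6]
grip_width: 1.2
finger_force: 0.0
```

Call:
{"name": "drive_tool", "arguments": {"moves": [[[0, 0, 0, 0, -0.17], [0, 0, 0, 0, -0.34], [0, 0, 0, 0, -0.51], [0, 0, 0, 0, -0.68], [0, 0, 0, 0, -0.72]]]}}

```text
clock: 6.75
eef_pos: [496.5, -101.5, 92.9]
orientation: [-180.0, -0.0, 151.1]
contact_force: [0.8, -1.6, -0.1]
grip_width: 0.3
finger_force: 0.0
```

```bash
python3 -c "
from h import *
goj(-82,47,5,-28.9+180)
L=[]
for n in('top','side'):
    im,_=snap(n,n+'3'); u=np.round(proj(n,[540,-120,20])[0]).astype(int); c=im[u[1]-80:u[1]+80,u[0]-80:u[0]+80,::-1]; L.append(cv2.resize(c,(400,400),interpolation=cv2.INTER_CUBIC))
cv2.imwrite('pics/c3.png',np.hstack(L))"
```

```text
t 6.75 p [ 496.5 -101.5   92.9] yaw 151.1 jig [-84.7  47.2] F [ 0.8 -1.6 -0.1] q [ 59.  41. -66. 114.  47.  56.  30.] w 0.3
tool cm [-0.27 -0.02  8.79] turn -0.001
```

View pics/c3.png

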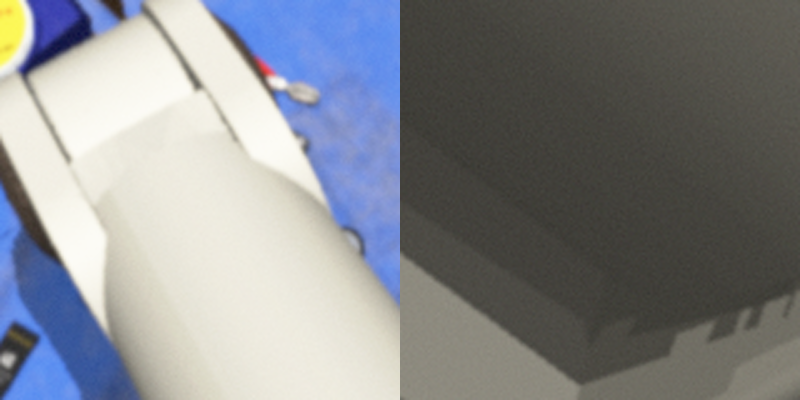

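Both cameras are blocked by the arm in this pose, so I'll go down by the numbers, with 8 mm of room beside the cell, and push with force feedback.

Call:
{"name": "drive_tool", "arguments": {"moves": [[[0, 0, 0, 4, 0], [0, 0, 0, 7, 0], [0, 0, 0, 8.8, 0], [0, 0, 0, 8.8, 0]]]}}

```text
clock: 7.35
eef_pos: [496.1, -100.7, 4.1]
orientation: [-180.0, -0.1, 151.0]
contact_force: [0.3, -0.6, -0.0]
grip_width: 0.7
finger_force: 0.0
```

Call:
{"name": "drive_tool", "arguments": {"moves": [[[0, -0.5, 0, 0, 0], [0, -0.9, 0, 0, 0], [0, -1.3, 0, 0, 0], [0, -1.7, 0, 0, 0], [0, -2.1, 0, 0, 0]]]}}

```text
clock: 7.98
eef_pos: [515.4, -111.2, 4.8]
orientation: [180.0, 0.0, 151.1]
contact_force: [-0.1, 0.6, 0.5]
grip_width: 0.6
finger_force: 0.2
```

```bash
python3 -c "
from h import *
goj(-47.5,47,5,-28.9+180)"
```

```text
t 7.97 p [ 515.4 -111.2    4.8] yaw 151.1 jig [-63.5  47.8] F [-0.1  0.6  0.5] q [ 52.  49. -57. 113.  55.  50.  26.] w 0.6
tool cm [-1.6  -0.07 -0.02] turn -0.0
```

Call:
{"name": "drive_tool", "arguments": {"moves": [[[0, -0.4, 0, 0, 0], [0, -0.8, 0, 0, 0], [0, -1.1, 0, 0, 0], [0, -1.3, 0, 0, 0], [0, -1.4, 0, 0, 0]]]}}

```text
clock: 8.6
eef_pos: [527.5, -117.8, 4.7]
orientation: [180.0, -0.0, 151.1]
contact_force: [0.3, 0.7, 0.1]
grip_width: 0.8
finger_force: 0.1
```

```bash
python3 -c "
from h import *
goj(-47.5,47,5,-28.9+180)"
```

```text
t 8.6 p [ 527.5 -117.8    4.7] yaw 151.1 jig [-49.7  47.8] F [0.3 0.7 0.1] q [ 52.  50. -57. 112.  55.  51.  27.] w 0.8
tool cm [-0.22 -0.08 -0.03] turn -0.0
```

Call:
{"name": "drive_tool", "arguments": {"moves": [[[0, -0.1, 0, 0, 0], [0, -0.2, 0, 0, 0], [0, -0.3, 0, 0, 0], [0, -0.4, 0, 0, 0], [0, -0.4, 0, 0, 0]]]}}

```text
clock: 9.22
eef_pos: [528.1, -118.2, 4.4]
orientation: [-179.9, -0.3, 151.1]
contact_force: [-8.0, 3.1, 6.2]
grip_width: -0.1
finger_force: 4.3
```

```bash
python3 -c "
from h import *
goj(-47.5,47,5,-28.9+180)"
```

```text
t 9.22 p [ 528.1 -118.2    4.4] yaw 151.1 jig [-49.   47.8] F [-8.   3.1  6.2] q [ 52.  50. -57. 111.  55.  51.  27.] w -0.1
tool cm [-0.15 -0.08 -0.06] turn 0.001
```

Firm contact: 8.6 N at x = -49, within 1.5 mm of what I expected. I'll back off, clear the view and check the seating.

Call:
{"name": "drive_tool", "arguments": {"moves": [[[0, 0.6, 0, 0, 0], [0, 2, 0, 0, 0], [0, 2, 0, -5, 0], [0, 2, 0, -10, 0], [0, 2, 0, -13, 0]]]}}

```text
clock: 9.85
eef_pos: [513.9, -109.9, 137.0]
orientation: [180.0, 0.2, 151.1]
contact_force: [0.1, 0.1, 0.4]
grip_width: 0.5
finger_force: 0.0
```

```bash
python3 -c "
from h import *
go(400,-400,135,100)"
```

```text
t 9.85 p [ 513.9 -109.9  137. ] yaw 151.1 jig [-65.4  48.2] F [0.1 0.1 0.4] q [ 60.  39. -69. 111.  43.  61.  34.] w 0.5
tool cm [ -4.05 -30.91   0.2 ] turn 0.892
```

Call:
{"name": "drive_tool", "arguments": {"moves": [[[0, -0.8, -6, -1, 0], [0, -1.6, -12, -2, 0], [0, -2.4, -18, -2, 0], [0, -3.2, -24, -2, 0], [0, -4, -30, -2, 0]]]}}

```text
clock: 10.48
eef_pos: [402.1, -393.8, 154.9]
orientation: [-179.9, 0.1, 151.1]
contact_force: [1.0, -0.3, -0.4]
grip_width: 0.4
finger_force: 0.0
```

```bash
python3 -c "
from h import *
st()
L=[]
for n in('top','side'):
    im,_=snap(n,n+'4'); u=np.round(proj(n,[550,-140,20])[0]).astype(int); c=im[u[1]-60:u[1]+60,u[0]-60:u[0]+60,::-1]; print(u); L.append(cv2.resize(c,(400,400),interpolation=cv2.INTER_CUBIC))
cv2.imwrite('pics/c4.png',np.hstack(L))"
```

```text
t 10.47 p [ 402.1 -393.8  154.9] yaw 151.1 jig [ -26.1 -254.4] F [ 1.  -0.3 -0.4] q [ 91.  43. -70. 105.  44.  66.  67.] w 0.4
[335 231]
[327 253]
```

View pics/c4.png

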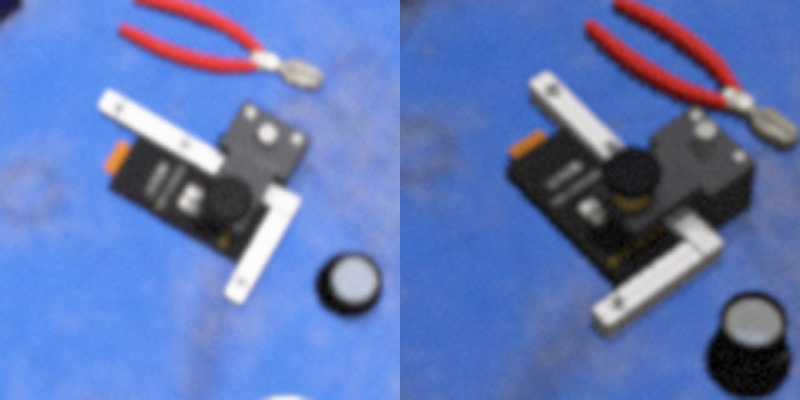

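The cell sits in the corner with its tail pointing away from the short fence. I'll check its corner positions in numbers.

```bash
python3 -c "
from h import *
a=np.radians(TH);R=np.array([[np.cos(a),-np.sin(a)],[np.sin(a),np.cos(a)]])
for n,u0,v0,off,L in(('top',275,171,0,[('leftend robot side (-38,90)',110,188,9),('right (-38,0)',236,260,9),('end fence side(0,90)',135,142,9)]),('side',267,193,400,[('(-38,90)',511,172,9),('(-38,0)',611,280,9),('(0,90)',557,132,9)])):
    for nm,u,v,z in L: print(n,nm,np.round(R.T@(ray(n,[(u0+(u-off)*.3,v0+v*.3)],z)[0,:2]-O),1))
# edge fit: dark mask, side view lines
for n,u0,v0 in(('top',275,171),('side',267,193)):
    im=cv2.imread(f'pics/{n}4.png')[:,:,:]; V=im.max(2).astype(float)
    # profile along jig x at several y (z=9): dark->bright transition on robot side
    for y in(55,62,70,78,84):
        xs=np.arange(-60,-20,.5); P=np.array([[*(O+R@np.array([x,y])),9] for x in xs]); uv=proj(n,P).astype(np.float32)
        p=cv2.remap(V.astype(np.float32),uv[:,:1],uv[:,1:],cv2.INTER_LINEAR).ravel(); m=(p.min()+p[:16].max())/2
        print(n,y,xs[np.argmax(p<m)],end=' | ')
    for x in(-30,-25,-20,-15,-10,-6):
        ys=np.arange(110,70,-.5); P=np.array([[*(O+R@np.array([x,y])),9] for y in ys]); uv=proj(n,P).astype(np.float32)
        p=cv2.remap(V.astype(np.float32),uv[:,:1],uv[:,1:],cv2.INTER_LINEAR).ravel(); m=(p.min()+p[:10].max())/2
        print('x',x,ys[np.argmax(p<m)],end=' | ')
    print()
goj(-16,22,75,151.1)
"
```

```text
top leftend robot side (-38,90) [-37.4  89. ]
top right (-38,0) [-37.    4.6]
top end fence side(0,90) [-6.6 90.3]
side (-38,90) [-36.8  84. ]
side (-38,0) [-38.7   7.8]
side (0,90) [-5.2 88.3]
top 55 -38.5 | top 62 -38.0 | top 70 -37.5 | top 78 -38.0 | top 84 -38.0 | x -30 93.0 | x -25 92.0 | x -20 91.5 | x -15 91.5 | x -10 92.5 | x -6 91.5 | 
side 55 -40.0 | side 62 -40.0 | side 70 -40.5 | side 78 -40.5 | side 84 -40.0 | x -30 90.5 | x -25 89.5 | x -20 89.5 | x -15 89.5 | x -10 90.0 | x -6 89.5 | 
t 10.57 p [ 398.6 -400.1  153.6] yaw 150.4 jig [ -26.1 -261.6] F [ 0.6  0.  -0. ] q [ 91.  43. -70. 104.  44.  66.  67.] w 0.8
tool cm [-0.64 28.37  7.86] turn -0.013
```

The cell is square, and its edges read x ≈ -38 to -40 and y ≈ 90 to 91, so it is flush within measurement error. Now to press the button.

Call:
{"name": "drive_tool", "arguments": {"moves": [[[0, -0.1, 5, 0, -0.01], [0, -0.3, 11, 0, -0.013], [0, -0.4, 17, 0, -0.013], [0, -0.5, 23, 1, -0.013], [0, -0.6, 28, 4, -0.013]]]}}

```text
clock: 11.2
eef_pos: [546.1, -147.5, 115.8]
orientation: [180.0, 0.2, 151.9]
contact_force: [1.1, -0.9, -0.6]
grip_width: 0.8
finger_force: 0.0
```

Call:
{"name": "drive_tool", "arguments": {"moves": [[[0, 0, 0.3, 1, 0], [0, 0, 0.3, 2, 0], [0, 0, 0.3, 2, 0]]]}}

```text
clock: 11.58
eef_pos: [544.2, -149.0, 93.9]
orientation: [-179.9, -0.1, 151.7]
contact_force: [0.1, -0.4, 0.8]
grip_width: 0.1
finger_force: 0.0
```

```bash
python3 -c "
from h import *
goj(-16,22,64,151.1)
im,_=snap('side','s5'); u=np.round(proj('side',[550,-150,50])[0]).astype(int); c=im[u[1]-75:u[1]+75,u[0]-100:u[0]+100,::-1]
cv2.imwrite('pics/c5.png',cv2.resize(c,(800,600),interpolation=cv2.INTER_CUBIC))"
```

```text
t 11.57 p [ 544.2 -149.    93.9] yaw 151.7 jig [-20.   28.6] F [ 0.1 -0.4  0.8] q [ 58.  45. -64. 106.  47.  60.  36.] w 0.1
tool cm [-0.39 -0.66  2.99] turn 0.01
```

View pics/c5.png

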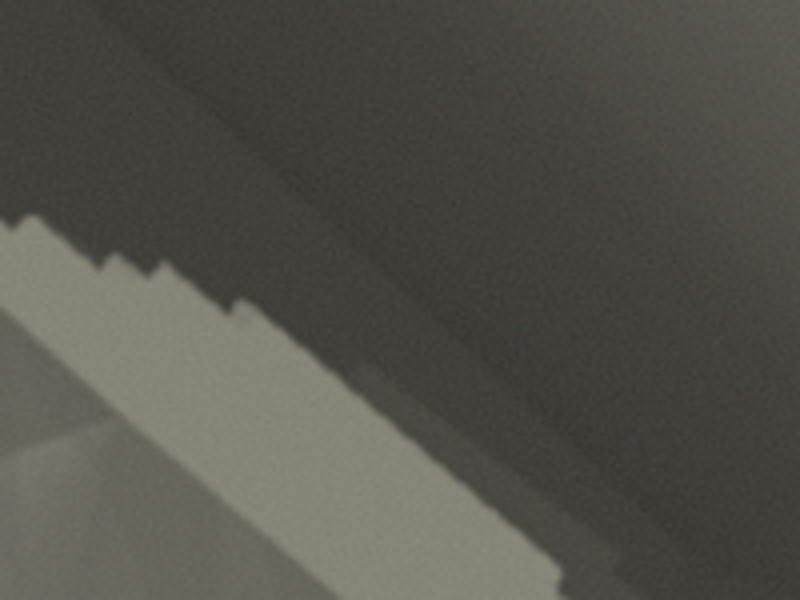

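The side view is blocked by the forearm, so I'll go on by the numbers. First I'll centre over the button, then descend to touch it.

Call:
{"name": "drive_tool", "arguments": {"moves": [[[0, -0.2, -0.3, 0, 0.01], [0, -0.4, -0.65, 1, 0.01], [0, -0.4, -0.65, 2.4, 0.01], [0, -0.4, -0.65, 2.7, 0.01], [0, -0.4, -0.65, 2.7, 0.01]]]}}

```text
clock: 12.25
eef_pos: [545.6, -154.4, 67.2]
orientation: [180.0, -0.1, 151.3]
contact_force: [-0.1, -0.4, 1.0]
grip_width: 0.5
finger_force: 0.0
```

```bash
python3 -c "
from h import *
goj(-16,22,52,151.1)"
```

```text
t 12.25 p [ 545.6 -154.4   67.2] yaw 151.3 jig [-16.2  24.6] F [-0.1 -0.4  1. ] q [ 57.  47. -61. 107.  50.  58.  35.] w 0.5
tool cm [-0.02 -0.26  1.52] turn 0.003
```

Call:
{"name": "drive_tool", "arguments": {"moves": [[[0, 0, -0.2, 0, 0], [0, 0, -0.25, 0.3, 0], [0, 0, -0.25, 0.6, 0], [0, 0, -0.25, 0.8, 0], [0, 0, -0.25, 0.8, 0]]]}}

```text
clock: 12.88
eef_pos: [544.8, -157.2, 59.9]
orientation: [-180.0, 0.0, 151.2]
contact_force: [-0.6, -0.7, 3.1]
grip_width: 0.4
finger_force: 1.9
```

```bash
python3 -c "
from h import *
goj(-16,22,52,151.1)"
```

```text
t 12.88 p [ 544.8 -157.2   59.9] yaw 151.2 jig [-15.5  21.7] F [-0.6 -0.7  3.1] q [ 57.  48. -61. 107.  50.  57.  35.] w 0.4
tool cm [0.05 0.03 0.79] turn 0.003
```

Call:
{"name": "drive_tool", "arguments": {"moves": [[[0, 0, 0, 0.2, 0], [0, 0, 0, 0.4, 0], [0, 0, 0, 0.6, 0], [0, 0, 0, 0.75, 0], [0, 0, 0, 0.75, 0]]]}}

```text
clock: 13.5
eef_pos: [544.8, -157.2, 52.7]
orientation: [-180.0, 0.0, 151.2]
contact_force: [-2.7, -0.3, 9.0]
grip_width: 0.4
finger_force: 4.5
```

```bash
python3 -c "
from h import *
goj(-16,22,52,151.1)"
```

```text
t 13.5 p [ 544.8 -157.2   52.7] yaw 151.2 jig [-15.5  21.7] F [-2.7 -0.3  9. ] q [ 57.  48. -60. 107.  51.  57.  35.] w 0.4
tool cm [0.05 0.03 0.07] turn 0.003
```

Reading 9 N at 52.7 mm, which matches spring plus pins. I'll hold.

Call:
{"name": "drive_tool", "arguments": {"moves": [[[0, 0, 0, 0.05, 0], [0, 0, 0, 0.05, 0], [0, 0, 0, 0.05, 0], [0, 0, 0, 0.05, 0], [0, 0, 0, 0.05, 0]]]}}

```text
clock: 14.12
eef_pos: [544.8, -157.2, 52.3]
orientation: [-180.0, 0.0, 151.2]
contact_force: [-3.4, -1.6, 8.9]
grip_width: 0.4
finger_force: 4.7
```

Call:
{"name": "drive_tool", "arguments": {"moves": [[[0, 0, 0, 0, 0], [0, 0, 0, 0, 0], [0, 0, 0, 0, 0], [0, 0, 0, 0, 0], [0, 0, 0, 0, 0]]]}}

```text
clock: 14.75
eef_pos: [544.8, -157.2, 52.3]
orientation: [-180.0, 0.0, 151.2]
contact_force: [-3.1, -0.4, 8.7]
grip_width: -0.0
finger_force: 4.7
```

Call:
{"name": "drive_tool", "arguments": {"moves": [[[0, 0, 0, 0, 0], [0, 0, 0, 0, 0], [0, 0, 0, 0, 0], [0, 0, 0, 0, 0], [0, 0, 0, 0, 0]]]}}

```text
clock: 15.38
eef_pos: [544.8, -157.2, 52.3]
orientation: [-180.0, 0.0, 151.2]
contact_force: [-3.1, -0.7, 9.4]
grip_width: 0.4
finger_force: 4.7
```

```bash
python3 -c "
from h import *
st(); print(manip.hand_in())"
```

```text
t 15.38 p [ 544.8 -157.2   52.3] yaw 151.2 jig [-15.5  21.7] F [-3.1 -0.7  9.4] q [ 57.  48. -60. 107.  51.  57.  35.] w 0.4
the job is handed in; nothing more can be done
None
```

I handed the job in at 15.4 s: the camera check put the battery flush and square in the fence corner, and the arm is holding the button at 52.3 mm, within 0.3 mm of the gauge post's level, with about 9 N; no verdict came back.

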